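Oil the seized hinge pin and knock it home

TASK

Give the seized hinge pin a shot of oil by pressing the red cap of the clamped blue spray can all the way down and letting it spring back up. Then pick up the mallet and, with it, drive the brass hinge pin down until its head sits on the hinge; do not touch the pin with the gripper. Finally stand the mallet back on its head on the green mat, let go of it, and leave the other things on the bench where they are.

Things in the scene. Friction and masses are not known exactly. Their poses are not given: they have to be found in the camera images.
- board: Plywood board fixed to the bench, 120 (x) x 260 (y) x 10 mm; origin at the centre of its underside. The spray can is fixed to it 70 mm along the board's +y; the hinge in its vice stands 30 to 60 mm along its -y. Yaw varies.
- cap_top (a point): Centre of the top of the red round nozzle cap (28 mm diameter, 18 mm high) on the blue spray can (56 mm diameter, held by a dark steel collar, rigidly fixed). About 190 mm above the bench when up. A thin orange spray tube leaves the cap along the board's -y, sloping down towards the hinge pin, ending 52 mm from the can's axis.
- nozzle_cap (a joint): Travel of the spray can's red cap, m: 0 up, 0.006 fully down; straight down, sprung: 3 N to start it, 8 N to hold it fully down; it springs back by itself.
- hinge: Steel hinge upright in a small red vice, fixed; origin on the pin axis at the underside of the vice, 10 mm above the bench. z up; leaves and jaws lie along x (vice on the +x side, to x = 67 mm, jaw tops 50 mm up; leaf to x = -55 mm, 70 mm up). Knuckle 28 mm diameter, its top 75 mm above the origin.
- pin_top (a point): Centre of the top of the brass hinge-pin head (20 mm diameter, 6 mm thick) that stands proud above the hinge knuckle. It is 97 mm above the origin of hinge when the joint hinge_pin is 0, and 81 mm when home.
- hinge_pin (a joint): How far the hinge pin has been driven down, m: starts between 0 and 0.005; 0.016 is home, the underside of its head resting on the knuckle. It is stiff: it needs about 10 N to move, and stays where it is left.
- mat: Green mat fixed to the bench, 220 (x) x 200 (y) x 4 mm; origin at the centre of its underside. The mallet starts on it.
- mallet: Mallet, about 0.36 kg, standing by itself on one face of its head. Head: black cylinder with orange faces, 54 mm diameter, 90 mm high, axis along z; origin at the centre of the lower striking face. Wooden handle, 22 mm wide (y), 26 mm high (z), level, runs along the mallet's -x to x = -153 mm, its middle 45 mm above the face; centre of mass within 20 mm of the head's axis.
- mallet_handle (a point): Point on the middle of the mallet's handle where it can be gripped: 58 mm from the head's axis along -x, 45 mm above the striking face.
- screw_jar: Bystander: loose clear jar with a white lid, 64 mm diameter, 80 mm high; origin at the centre of its underside.
- grey_can: Bystander: loose grey and green can, 60 mm diameter, 150 mm high; origin at the centre of its underside.
- screwdriver: Bystander: loose screwdriver lying on the bench beyond the work, about 200 mm long along its x axis.
Things that resemble listed ones, but are neither listed nor needed, are in the scene too. Several things look just like the mallet: the one meant starts farthest to the robot's right.

How it is judged:
By the outcome, as a careful person would: the job done as asked, in the order asked, and still so for the second after the job is handed in, with the robot touching nothing.
It also fails if it takes over 61 s, if anything falls off the work surface, if the arm or the gripper's body presses on something with over 40 N, if the wrist force passes 120 N, or if a joint passes its speed limit or range.

ROBOT

A 7-joint arm with a two-finger parallel gripper is mounted at the origin on the work surface. World frame = base frame: x ahead of the robot, y to its left, z up, the work surface at z = 0. Lengths are in m, angles in rad, forces in N, time in s.
With the tool pointing down it reaches from about 0.425 to 0.95 m from the base axis. Payload 4.7 kg.
Tool frame: the origin (TCP) lies midway between the tips of the shut fingers; the grasp point (between the pads) lies 19 mm behind it; z points along the fingers, x is the direction in which the jaws open and shut, and the axes are right-handed (so a half turn about z gives the same grasp; the last joint's range is limited). The gripper opens to 85 mm and grips with 20 to 120 N. Pads are 22 mm wide; open, the fingers measure 114 mm over their backs; the gripper's body (76 mm by 85 mm) begins 54 mm behind the grasp point. The pads swing forward as they close: fully open they stand 13 mm farther back than shut.
Start: joints at [-1.284, 0.469, -0.049, 1.532, 0.024, 1.141, -0.082], TCP at [0.21, 0.642, 0.231] pointing down, gripper open.
Joint ranges: [-2.59, 2.59], [-0.33, 1.99], [-1.39, 1.29], [0.1, 2.45], [-1.04, 4.18], [0.21, 1.99], [-2.66, 2.66]. Speed limits (rad/s): [2.57, 2.57, 3.14, 3.14, 3.14, 3.14, 3.14].

INTERFACE

Orientations are given as a unit quaternion [x, y, z, w].
In Python, from plant import arm, optics gives the robot as it stands. The module is installed in compiled form; this text tells all that it offers.
- The arm moves only by the shell command python3 -m crank 'ROWS' [OPENING]. ROWS is JSON, a list of rows, each a list of 6 numbers: the shift along the tool's x, y, z in units of 25 mm (1.0 is 25 mm), then the turn, a rotation vector about the tool's x, y, z in units of 6 degrees (1.0 is 6 degrees). In form: [[tx, ty, tz, ax, ay, az], ...]. A call has 1 to 12 rows; each row is the pose to reach, as a shift and turn from the pose measured when the call began, along the tool's axes at that moment; what a row does not reach only later rows make up. A row lasts 1/12 s, in which the tool goes at most 41.7 mm and 7.16 degrees, less where a joint would pass 70% of its speed; a pose out of reach is approached as far as the arm can. A call with a gripper value outside its range is refused whole. OPENING is the opening, from 0 (shut) to 1 (fully open), set as the call begins (- or left out, the last holds). The fingers move at their own pace and stop on an object; the grip force is fixed at half the most. Time passes only in rows, so rows that repeat a pose let the fingers close. It gives the time, the measured TCP pose, the force and the opening at its end, in the units of the state.
- arm.get_obs(): the state, without advancing time (a new reading comes with each control period).
- optics.read_camera(name): name is "scene" or "top" or "wrist"; returns the picture (480x640x3 uint8, red, green, blue); there is no depth.
- optics.get_calibration(name): a dict with "K" (3x3 intrinsics, pixels), "D" ([k1, k2, p1, p2, k3] as OpenCV has them; the pictures are not rectified), "R" (3x3) and "t" (3): a world point X has camera coordinates R X + t. Camera axes: x right, y down, z forward; pixel columns grow to the right and rows downward; lengths in m; the calibration is good to about 2 mm. A picture is of the moment at which its call begins: read the wrist's pose just before it. get_calibration takes no time and is no camera call; for the wrist camera it gives the pose at the moment of the call.
- arm.job_done(): hands the job in, once; it reports no verdict.
The state is a dict: "clock": time; "joint_pos": joint angles; "joint_vel": joint speeds; "tau": joint torques, N m; "eef_pos": TCP position; "eef_rot": TCP orientation; "force": force on the tool from outside, world axes, zero at the start; "wrist_torque": the same for the moment, N m; "opening": finger opening in m.
Only numpy, scipy, OpenCV 4.12 (cv2) and the standard library are available. Lean on these libraries where they do the work, as an engineer would, in place of code of your own. Each camera call takes 0.05 s, during which the arm holds its last target.

## Working session

There is one attempt and no reset: what is moved stays moved. The work goes in short steps, Python scripts to look and compute and a shell command to move; the robot and the scene stay as the last step left them, time stands still between calls to the robot, and variables do not carry over. Pictures are saved under pics/ and viewed, and the job is handed in when it is done.

```bash
mkdir -p pics
python3 - <<'E'
from plant import arm, optics
import cv2,numpy as np
print(arm.get_obs())
for n in ["scene","top","wrist"]:
    c=optics.get_calibration(n); print(n,{k:np.round(np.array(v),4).tolist() for k,v in c.items()})
    im=optics.read_camera(n); cv2.imwrite(f"pics/{n}0.png",im[:,:,::-1])
E
```

```text
{'clock': 0.0, 'joint_pos': array([-1.28392401,  0.46946439, -0.04864672,  1.53368825,  0.02406551,
        1.14097677, -0.08235353]), 'joint_vel': array([-6.61983790e-04,  3.80501512e-04,  1.14330125e-03,  7.86677479e-06,
       -4.63381606e-04, -1.15026343e-04, -1.03620409e-03]), 'tau': array([ 8.12488652e-04, -5.10317838e+01, -4.62202867e-02, -2.37704837e+01,
        1.06686924e-02,  7.53572735e-03, -1.81446239e-05]), 'eef_pos': array([0.2093927 , 0.64109276, 0.2302485 ]), 'eef_rot': array([ 8.09487539e-01,  5.87136246e-01, -7.85805560e-04,  5.79843829e-04]), 'force': array([-0.09489282, -0.16648094,  0.51308923]), 'wrist_torque': array([ 0.00463599, -0.02278146, -0.01280178]), 'opening': 0.08560780690138467}
scene {'K': [[492.9416, 0.0, 319.9572], [0.0, 492.9416, 243.9158], [0.0, 0.0, 1.0]], 'D': [-0.0785, 0.0, 0.0, 0.0, 0.0], 'R': [[0.6293, 0.7771, 0.0124], [0.6394, -0.5086, -0.5767], [-0.4418, 0.3708, -0.8169]], 't': [-0.4081, -0.2343, 1.4761]}
top {'K': [[443.4841, 0.0, 313.0584], [0.0, 443.4841, 235.7768], [0.0, 0.0, 1.0]], 'D': [0.0007, 0.0, 0.0, 0.0, 0.0], 'R': [[-0.016, -0.9999, -0.0025], [-0.9961, 0.0162, -0.0864], [0.0865, 0.0011, -0.9963]], 't': [0.076, 0.566, 1.2465]}
wrist {'K': [[361.9558, 0.0, 316.4437], [0.0, 361.9558, 234.7386], [0.0, 0.0, 1.0]], 'D': [-0.0584, 0.0, 0.0, 0.0, 0.0], 'R': [[0.3109, 0.9504, -0.0023], [0.905, -0.2954, 0.3061], [0.2902, -0.0972, -0.952]], 't': [-0.6734, -0.0407, 0.3805]}
```

View pics/scene0.png

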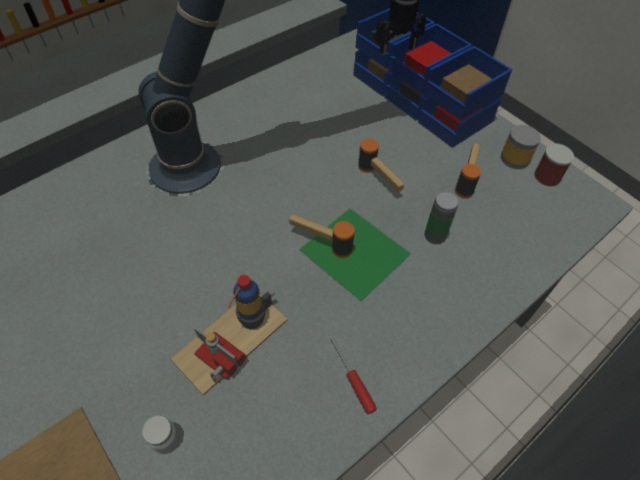

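View pics/top0.png

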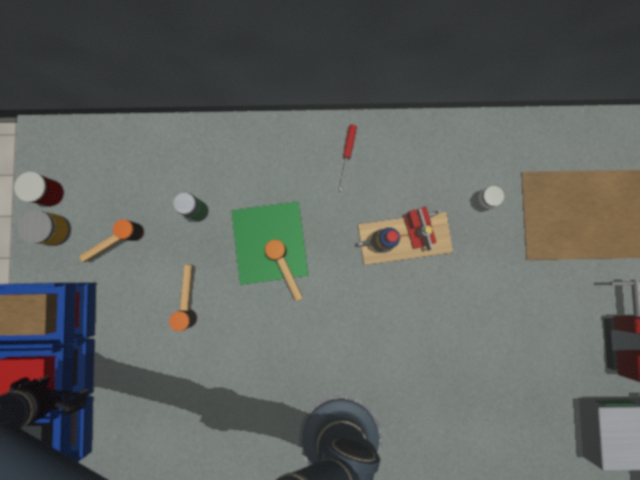

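View pics/wrist0.png

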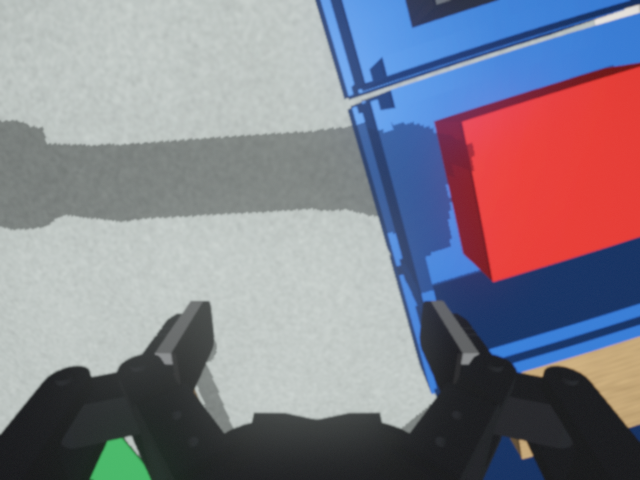

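```bash
cat > h.py <<'E'
from plant import arm, optics
import cv2,numpy as np
from scipy.spatial.transform import Rotation as R
def ray(cam,uv,c=None):
    c=c or optics.get_calibration(cam)
    K,D,Rm,t=[np.array(c[k],float) for k in("K","D","R","t")]
    p=cv2.undistortPoints(np.array([[uv]],float),K,D)[0,0]
    return -Rm.T@t, Rm.T@np.array([p[0],p[1],1])
def atz(cam,uv,z,c=None):
    o,d=ray(cam,uv,c); return o+d*(z-o[2])/d[2]
def proj(cam,X,c=None):
    c=c or optics.get_calibration(cam)
    K,D,Rm,t=[np.array(c[k],float) for k in("K","D","R","t")]
    return cv2.projectPoints(np.array(X,float).reshape(-1,1,3),cv2.Rodrigues(Rm)[0],t,K,D)[0][:,0]
def tri(obs): # list of (cam,uv[,c])
    A=np.zeros((3,3));b=np.zeros(3);L=[]
    for o_ in obs:
        o,d=ray(*o_);d=d/np.linalg.norm(d);P=np.eye(3)-np.outer(d,d);A+=P;b+=P@o;L.append((o,P))
    X=np.linalg.solve(A,b); return X,[np.linalg.norm(P@(X-o)) for o,P in L]
def togo(target,Rt=None,s=None):
    s=s or arm.get_obs(); q=R.from_quat(s["eef_rot"])
    sh=q.inv().apply(np.array(target)-s["eef_pos"])/0.025
    tr=np.zeros(3) if Rt is None else np.degrees((q.inv()*Rt).as_rotvec())/6
    return np.round(np.r_[sh,tr],2).tolist()
def crop(name,im,u0,v0,w,h,f,):
    c=cv2.resize(im[v0:v0+h,u0:u0+w],None,fx=f,fy=f,interpolation=cv2.INTER_CUBIC)
    for i in range(0,w,10): cv2.putText(c,str(u0+i),(i*f,10),0,.35,(255,255,0),1); cv2.line(c,(i*f,12),(i*f,18),(255,255,0),1)
    for i in range(0,h,10): cv2.putText(c,str(v0+i),(0,i*f+4),0,.35,(255,255,0),1)
    cv2.imwrite("pics/"+name,c[:,:,::-1])
E
python3 - <<'E'
from h import *
t=cv2.imread("pics/top0.png")[:,:,::-1];s=cv2.imread("pics/scene0.png")[:,:,::-1]
crop("c1.png",t,350,195,110,80,7)
crop("c2.png",s,165,265,130,130,4)
crop("c3.png",t,225,195,90,110,5)
crop("c4.png",s,280,200,140,100,5)
E
```

```text
(no output)
```

View pics/c1.png

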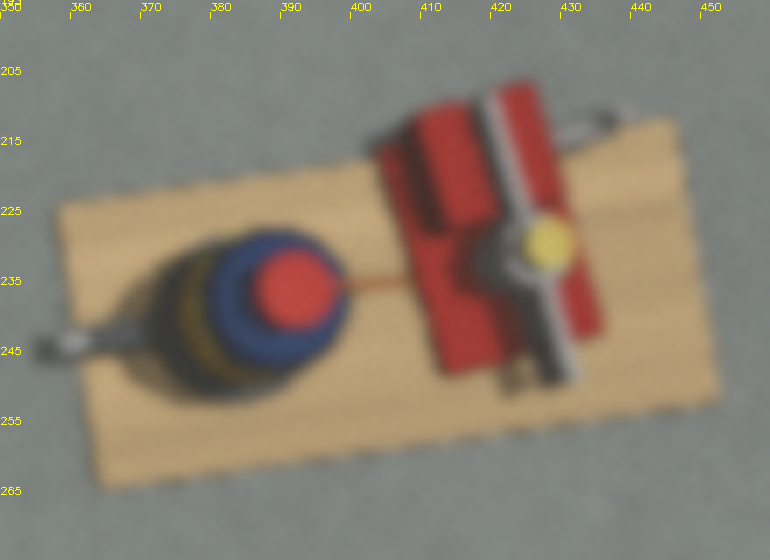

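View pics/c2.png

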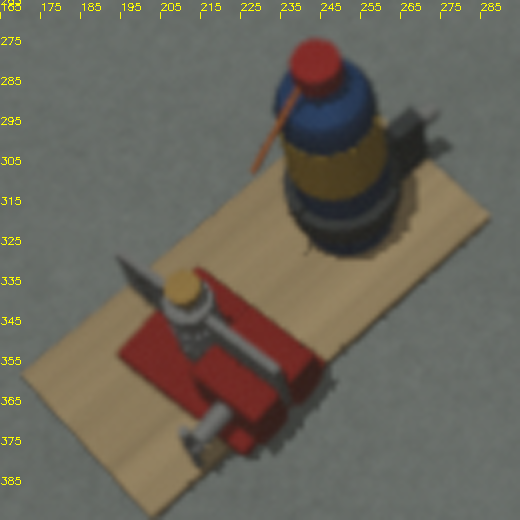

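View pics/c3.png

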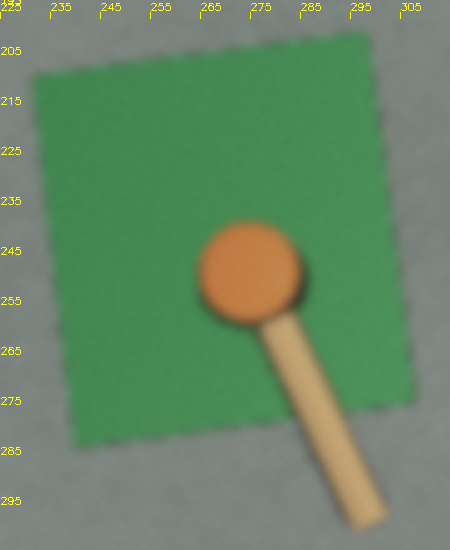

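View pics/c4.png

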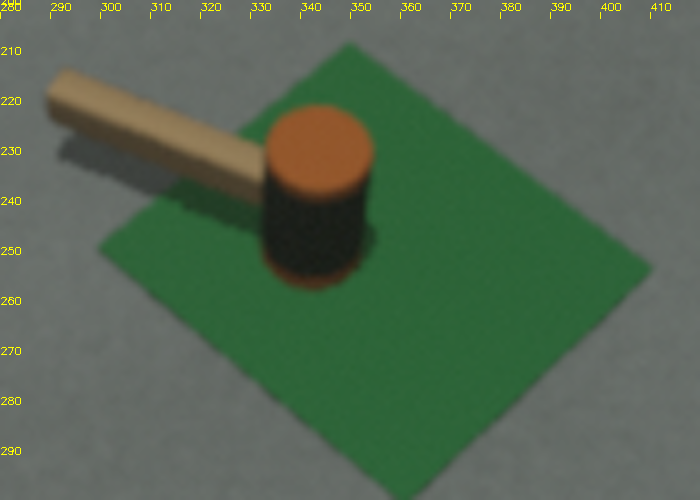

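Run:
```python
from h import *
for n,a,b in [("cap",(392,235.7),(243.9,279.6)),("pin",(428.1,229.3),(210.6,335.6)),("mal",(274.8,249.2),(343.4,229.4))]:
    X,e=tri([("top",a),("scene",b)]); print(n,X.round(4),np.round(e,4))
f=lambda u,v,u0,v0,s:(u0+(u+.5)/s-.5,v0+(v+.5)/s-.5)
print("board",[atz("top",f(u,v,350,195,7),.010).round(4) for u,v in [(57,203),(673,118),(722,400),(103,488)]])
print("mat",[atz("top",f(u,v,225,195,5),.004).round(4) for u,v in [(33,76),(368,32),(415,402),(76,448)]])
c=atz("top",(274.8,249.2),.094); print("mal@.094",c, atz("scene",(343.4,229.4),.094))
e=atz("top",f(368,517,225,195,5),.062);print(e,np.linalg.norm(e-c))
# left/right edges of handle near head
for l,r in [((263,328),(301,314)),((349,527),(386,513))]:
    print((atz("top",f(*l,225,195,5),.062)+atz("top",f(*r,225,195,5),.062))/2)
print("cap@.19",atz("top",(392,235.7),.19),atz("scene",(243.9,279.6),.19))
```

```text
cap [ 0.5503 -0.1296  0.1885] [0.0007 0.0007]
pin [ 0.5731 -0.2427  0.1025] [0.0004 0.0004]
mal [0.5271 0.1716 0.0897] [0.0006 0.0006]
board [array([ 0.6019, -0.0634,  0.01  ]), array([ 0.6333, -0.3203,  0.01  ]), array([ 0.5157, -0.3356,  0.01  ]), array([ 0.4836, -0.0794,  0.01  ])]
mat [array([0.6492, 0.3054, 0.004 ]), array([0.6721, 0.1088, 0.004 ]), array([0.4554, 0.0845, 0.004 ]), array([0.4321, 0.2806, 0.004 ])]
mal@.094 [0.52643505 0.17074658 0.094     ] [0.52971227 0.1698555  0.094     ]
[0.39298033 0.1103928  0.062     ] 0.14992245057366063
[0.50139006 0.15661353 0.062     ]
[0.39135074 0.11068644 0.062     ]
cap@.19 [ 0.5498384  -0.12992142  0.19      ] [ 0.55161795 -0.12942902  0.19      ]
```

```bash
python3 - <<'E'
from h import *
def dn(a): # tool down, tool x at yaw a deg
    a=np.radians(a);x=np.array([np.cos(a),np.sin(a),0]);z=np.array([0,0,-1.]);return R.from_matrix(np.c_[x,np.cross(z,x),z])
print(togo([.55,-.1297,.235],dn(-30)), togo([.55,-.1297,.235],dn(-67)))
E
cat >> h.py <<'E'
def dn(a):
    a=np.radians(a);x=np.array([np.cos(a),np.sin(a),0]);z=np.array([0,0,-1.]);return R.from_matrix(np.c_[x,np.cross(z,x),z])
E
```

```text
[-25.08, 22.52, -0.14, 0.01, 0.01, 16.98] [-25.08, 22.52, -0.14, 0.02, 0.01, 23.15]
```

```bash
python3 -m crank '[[-25.1,22.5,-0.6,0,0,17],[-25.1,22.5,-0.6,0,0,17],[-25.1,22.5,-0.6,0,0,17],[-25.1,22.5,-0.6,0,0,17],[-25.1,22.5,-0.6,0,0,17],[-25.1,22.5,-0.6,0,0,17],[-25.1,22.5,-0.6,0,0,17],[-25.1,22.5,-0.6,0,0,17],[-25.1,22.5,-0.6,0,0,17],[-25.1,22.5,-0.6,0,0,17],[-25.1,22.5,-0.6,0,0,17],[-25.1,22.5,-0.6,0,0,17]]' 0
python3 - <<'E'
from h import *
print(togo([.55,-.1297,.24],dn(-67)))
E
```

```text
clock: 1.15
eef_pos: [0.4112, 0.1821, 0.2404]
eef_rot: [0.992, -0.125, -0.0, 0.0]
force: [0.9, 0.1, 0.2]
opening: 0.0001
[8.47, 10.7, 0.02, 0.01, -0.0, 8.77]
```

```bash
python3 -m crank '[[8.5,10.7,0,0,0,8.8],[8.5,10.7,0,0,0,8.8],[8.5,10.7,0,0,0,8.8],[8.5,10.7,0,0,0,8.8],[8.5,10.7,0,0,0,8.8],[8.5,10.7,0,0,0,8.8],[8.5,10.7,0,0,0,8.8],[8.5,10.7,0,0,0,8.8],[8.5,10.7,0,0,0,8.8],[8.5,10.7,0,0,0,8.8],[8.5,10.7,0,0,0,8.8],[8.5,10.7,0,0,0,8.8]]'
python3 - <<'E'
from h import *
print(togo([.55,-.1297,.215],dn(-67)))
for n in ("wrist","scene"):
  im=optics.read_camera(n); cv2.imwrite(f"pics/{n}1.png",im[:,:,::-1])
E
```

```text
clock: 2.15
eef_pos: [0.5502, -0.128, 0.2401]
eef_rot: [0.834, -0.552, -0.001, 0.0]
force: [0.4, 0.1, -0.3]
opening: -0.0002
[0.06, 0.04, 1.01, 0.01, 0.01, -0.01]
```

View pics/wrist1.png

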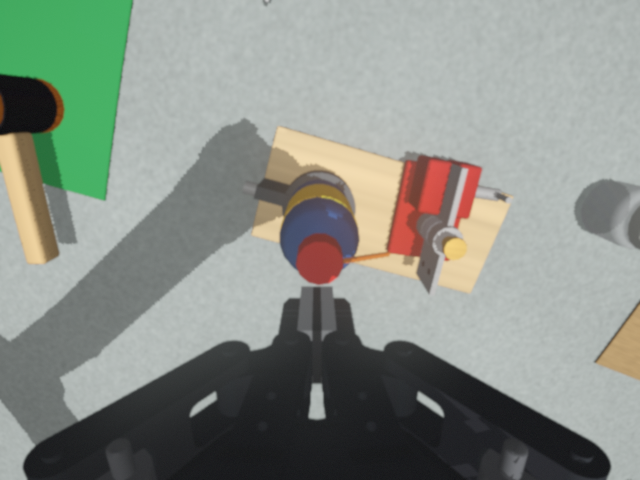

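Run:
```python
from h import *
c=optics.get_calibration("wrist")
print(atz("wrist",(320,257),.19,c),atz("wrist",(455,248),.1025,c))
print(tri([("wrist",(455,248),c),("top",(428.1,229.3)),("scene",(210.6,335.6))]))
print(proj("wrist",[.55,-.1297,.19],c))
```

```text
[ 0.55445781 -0.12918698  0.19      ] [ 0.57451206 -0.2436601   0.1025    ]
(array([ 0.57374919, -0.24285875,  0.10329243]), [np.float64(0.000979615375139343), np.float64(0.0009207378386745335), np.float64(0.00041968722306068415)])
[[317.77433159 263.97446481]]
```

```bash
python3 -m crank '[[0.1,0.05,1.0,0,0,0],[0.1,0.05,1.8,0,0,0],[0.1,0.05,2.0,0,0,0],[0.1,0.05,2.1,0,0,0],[0.1,0.05,2.2,0,0,0],[0.1,0.05,2.2,0,0,0]]'; python3 -m crank '[[0,0,0.08,0,0,0],[0,0,0.16,0,0,0],[0,0,0.2,0,0,0]]'
```

```text
clock: 2.75
eef_pos: [0.5501, -0.1291, 0.1865]
eef_rot: [0.834, -0.551, -0.001, -0.001]
force: [-3.7, 3.6, 5.9]
opening: 0.0002
clock: 3.0
eef_pos: [0.5503, -0.1291, 0.184]
eef_rot: [0.834, -0.551, -0.001, -0.002]
force: [-5.8, 1.9, 15.9]
opening: -0.0
```

```bash
python3 -m crank '[[0,0,0.1,0,0,0],[0,0,0.1,0,0,0]]'
python3 - <<'E'
from h import *
print(arm.get_obs()["force"])
im=optics.read_camera("scene"); crop("s2.png",im,200,220,90,90,6)
E
```

```text
clock: 3.17
eef_pos: [0.5502, -0.1291, 0.1841]
eef_rot: [0.835, -0.551, -0.001, -0.002]
force: [-5.2, 1.4, 10.7]
opening: -0.0001
[-5.22523803  1.40570417 10.71459252]
```

View pics/s2.png

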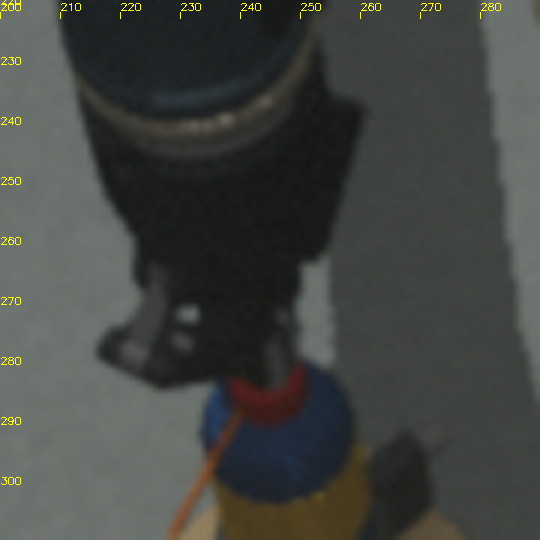

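```bash
python3 -m crank '[[0,0,0.15,0,0,0],[0,0,0.3,0,0,0],[0,0,0.3,0,0,0]]'
```

```text
clock: 3.47
eef_pos: [0.5505, -0.1293, 0.1837]
eef_rot: [0.835, -0.551, -0.002, -0.005]
force: [-17.6, 4.9, 43.1]
opening: 0.0002
```

```bash
python3 -m crank '[[0,0,-0.5,0,0,0],[0,0,-1.8,0,0,0],[0,0,-1.8,0,0,0]]'
python3 - <<'E'
from h import *
im=optics.read_camera("scene"); crop("s3.png",im,190,210,110,150,4)
# mallet grasp target
a=np.radians(23.3); h=np.array([.5278,.1705]); g=h-.054*np.array([np.cos(a),np.sin(a)]); print(g)
print(togo([*g,.24],dn(-66.7)))
E
```

```text
clock: 3.72
eef_pos: [0.5541, -0.1312, 0.2355]
eef_rot: [0.835, -0.551, 0.004, -0.008]
force: [0.4, -1.2, 0.7]
opening: -0.0004
[0.4782039  0.14914054]
[-11.46, -1.66, -0.21, -0.13, 0.04, -0.02]
```

View pics/s3.png

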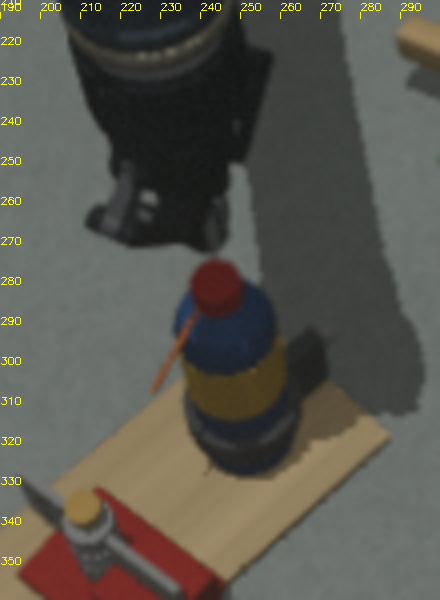

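```bash
python3 -m crank '[[-11.5,-1.7,-0.2,-0.1,0,0],[-11.5,-1.7,-0.2,-0.1,0,0],[-11.5,-1.7,-0.2,-0.1,0,0],[-11.5,-1.7,-0.2,-0.1,0,0],[-11.5,-1.7,-0.2,-0.1,0,0],[-11.5,-1.7,-0.2,-0.1,0,0],[-11.5,-1.7,-0.2,-0.1,0,0],[-11.5,-1.7,-0.2,-0.1,0,0],[-11.5,-1.7,-0.2,-0.1,0,0]]' 0.8;  python3 - <<'E'
from h import *
c=optics.get_calibration("wrist")
im=optics.read_camera("wrist"); cv2.imwrite("pics/w4.png",im[:,:,::-1])
print(togo([.4782,.1491,.10],dn(-66.7)))
a=np.radians(23.3);u=np.array([np.cos(a),np.sin(a)]);h=np.array([.5278,.1705])
print(proj("wrist",[[*h,.094],[*(h-.058*u),.062],[*(h-.153*u),.062]],c))
E
```

```text
clock: 4.52
eef_pos: [0.4778, 0.1534, 0.2396]
eef_rot: [0.837, -0.548, -0.001, -0.003]
force: [0.2, -0.9, -0.1]
opening: 0.0684
[0.09, 0.06, 5.59, -0.03, 0.04, 0.01]
[[321.4789731  154.37484595]
 [320.58441692 215.77966384]
 [319.79886509 308.30392586]]
```

View pics/w4.png

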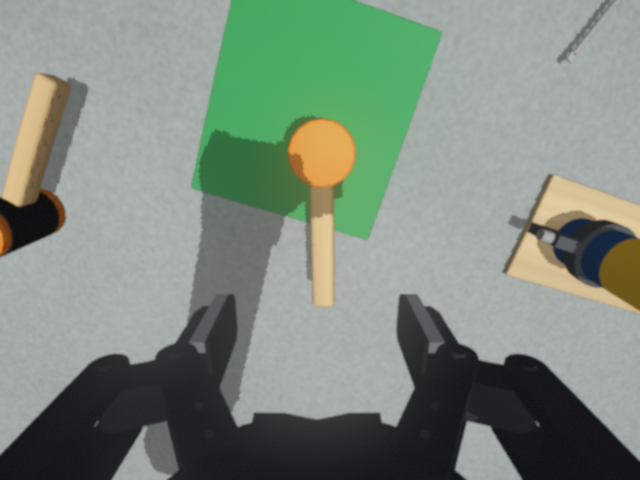

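```bash
python3 -m crank '[[0.05,0.05,1.6,0,0,0],[0.05,0.05,3.2,0,0,0],[0.05,0.05,4.8,0,0,0],[0.05,0.05,6.0,0,0,0],[0.05,0.05,6.8,0,0,0],[0.05,0.05,7.4,0,0,0],[0.05,0.05,7.4,0,0,0]]';  python3 - <<'E'
from h import *
print(togo([.4782,.1491,.03],dn(-66.7)))
im=optics.read_camera("wrist"); cv2.imwrite("pics/w5.png",im[:,:,::-1])
E
```

```text
clock: 5.15
eef_pos: [0.4764, 0.1476, 0.052]
eef_rot: [0.835, -0.551, -0.002, 0.001]
force: [-0.8, 0.3, 0.3]
opening: 0.0686
[-0.03, -0.09, 0.88, 0.03, 0.02, -0.02]
```

View pics/w5.png

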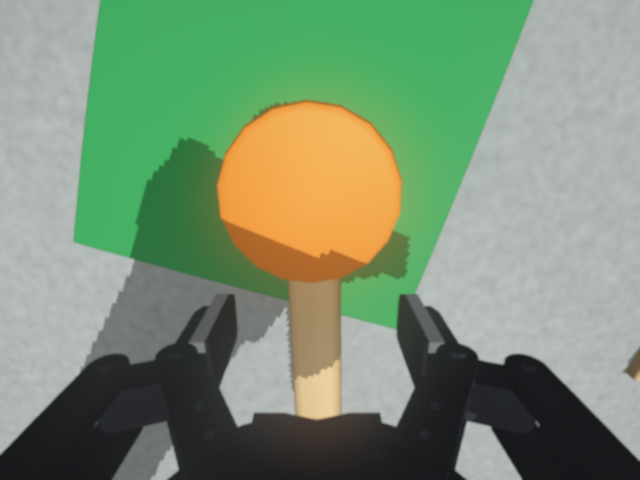

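```bash
python3 -m crank '[[0,-0.05,0.6,0,0,0],[0,-0.05,0.9,0,0,0],[0,-0.05,0.9,0,0,0]]'; python3 -m crank '[[0,0,0,0,0,0],[0,0,0,0,0,0],[0,0,0,0,0,0],[0,0,0,0,0,0],[0,0,0,0,0,0],[0,0,0,0,0,0]]' 0
```

```text
clock: 5.45
eef_pos: [0.4786, 0.1478, 0.0309]
eef_rot: [0.834, -0.551, -0.001, -0.0]
force: [0.1, 0.3, 0.5]
opening: 0.0682
clock: 5.95
eef_pos: [0.4788, 0.1483, 0.0316]
eef_rot: [0.834, -0.551, -0.001, -0.001]
force: [-2.0, 0.4, 6.0]
opening: 0.0214
```

```bash
python3 -m crank '[[0,0,-0.8,0,0,0],[0,0,-2,0,0,0],[0,0,-3.2,0,0,0],[0,0,-4.5,0,0,0],[0,0,-6,0,0,0],[0,0,-7.5,0,0,0],[0,0,-9,0,0,0],[0,0,-9,0,0,0],[0,0,-9,0,0,0]]';  python3 - <<'E'
from h import *
for n in ("wrist","scene"):
  im=optics.read_camera(n); cv2.imwrite(f"pics/{n}6.png",im[:,:,::-1])
print(arm.get_obs()["wrist_torque"])
E
```

```text
clock: 6.7
eef_pos: [0.4795, 0.1478, 0.258]
eef_rot: [0.834, -0.551, -0.001, -0.003]
force: [-1.5, -0.7, -3.6]
opening: 0.0213
[-0.04297702  0.165029   -0.0140215 ]
```

View pics/wrist6.png

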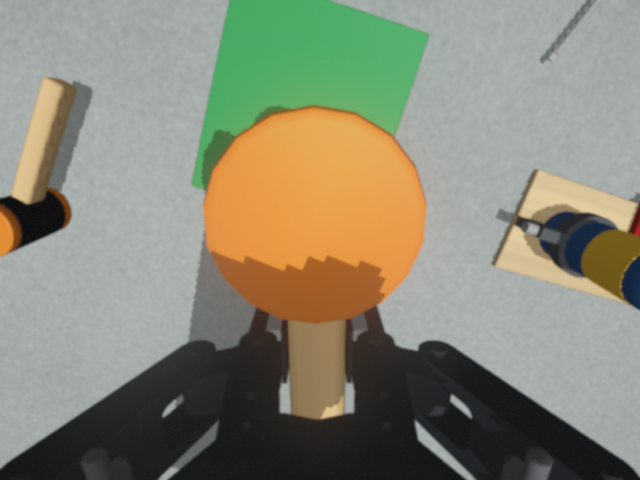

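View pics/scene6.png

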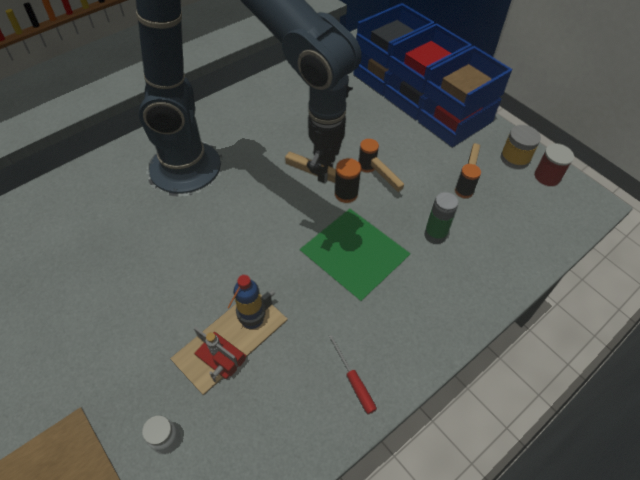

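Run:
```python
from h import *
print(togo([.5245,-.2639,.258],dn(-66.8)))
```

```text
[15.87, 4.73, -0.15, 0.03, 0.03, -0.01]
```

```bash
python3 -m crank '[[1.2,0.4,-0.1,0,0,0],[2.6,0.8,-0.1,0,0,0],[4.0,1.2,-0.1,0,0,0],[5.4,1.6,-0.1,0,0,0],[6.9,2.1,-0.1,0,0,0],[8.4,2.5,-0.1,0,0,0],[9.9,2.95,-0.1,0,0,0],[11.4,3.4,-0.1,0,0,0],[12.8,3.8,-0.1,0,0,0],[14.2,4.2,-0.1,0,0,0],[15.2,4.5,-0.1,0,0,0],[15.9,4.7,-0.1,0,0,0]]';python3 -m crank '[[0,0,0,0,0,0]]'
python3 - <<'E'
from h import *
print(togo([.5245,-.2639,.18],dn(-66.8)))
for n in ("top","scene","wrist"):
  im=optics.read_camera(n); cv2.imwrite(f"pics/{n}7.png",im[:,:,::-1])
E
```

```text
clock: 7.8
eef_pos: [0.5236, -0.2676, 0.254]
eef_rot: [0.833, -0.553, -0.004, 0.002]
force: [0.4, 0.1, -3.5]
opening: 0.0211
clock: 7.88
eef_pos: [0.5218, -0.272, 0.252]
eef_rot: [0.831, -0.555, -0.005, 0.005]
force: [0.1, -0.4, -3.0]
opening: 0.0215
[-0.25, -0.26, 2.88, 0.13, 0.03, -0.12]
```

View pics/top7.png

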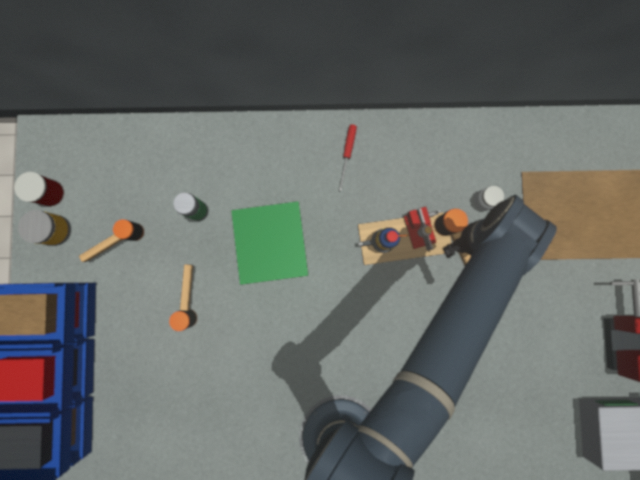

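View pics/scene7.png

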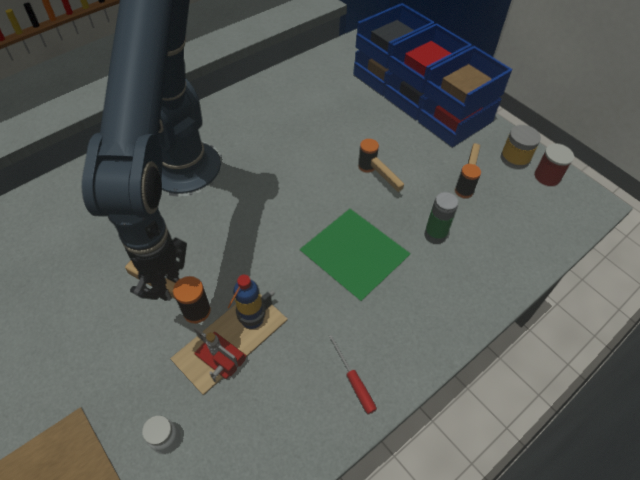

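```bash
python3 -m crank '[[-0.1,-0.1,0.6,0.1,0,-0.1],[-0.2,-0.2,1.5,0.1,0,-0.1],[-0.2,-0.2,2.4,0.1,0,-0.1],[-0.2,-0.2,3.0,0.1,0,-0.1],[-0.2,-0.2,3.0,0.1,0,-0.1],[-0.2,-0.2,3.0,0.1,0,-0.1]]'
python3 - <<'E'
from h import *
print(togo([.5245,-.2639,.15],dn(-66.8)))
for n in ("top","scene","wrist"):
  im=optics.read_camera(n); cv2.imwrite(f"pics/{n}8.png",im[:,:,::-1])
  if n=="top": crop("t8.png",im,400,190,90,80,7)
  if n=="scene": crop("s8.png",im,150,250,110,130,5)
E
```

```text
clock: 8.53
eef_pos: [0.5239, -0.2579, 0.1757]
eef_rot: [0.837, -0.548, -0.005, -0.001]
force: [0.6, -0.4, -2.7]
opening: 0.0212
[0.24, 0.07, 1.03, 0.03, 0.1, 0.06]
```

View pics/t8.png

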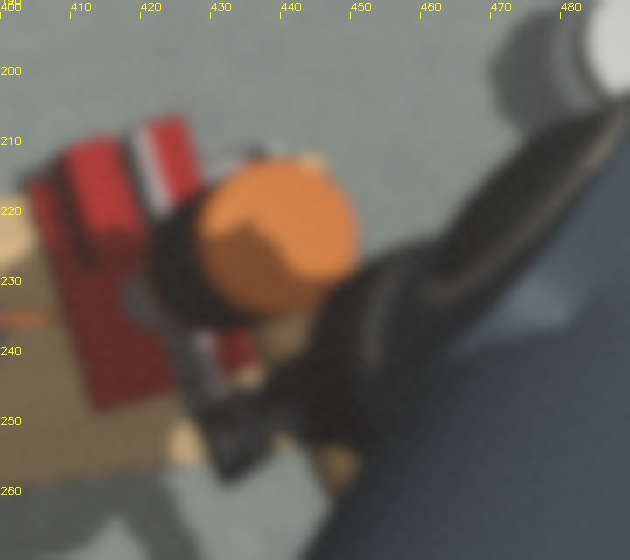

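View pics/s8.png

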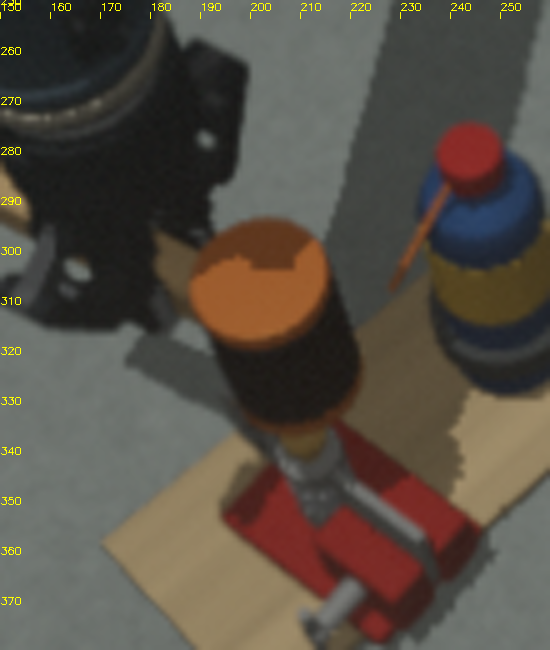

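Run:
```python
from h import *
X,e=tri([("top",(439.4,223.4)),("scene",(201.4,306.2))]);print(X,e)
s=arm.get_obs();q=R.from_quat(s["eef_rot"]);print(s["eef_pos"],q.apply([0,.0535,-.0624])+s["eef_pos"])
print(q.inv().apply(X-s["eef_pos"]))
print(q.apply([0,0,1]))
```

```text
[ 0.5740608  -0.23750503  0.23132356] [np.float64(0.00021499132112515198), np.float64(0.00021499132112507563)]
[ 0.52497411 -0.25975272  0.17791365] [ 0.47605725 -0.28145547  0.24030068]
[-0.00116479 -0.05389843 -0.05339181]
[-0.00232276  0.00589063 -0.99997995]
```

Run:
```python
from h import *
im=cv2.imread("pics/scene8.png"); t=cv2.imread("pics/top8.png")
def draw(im,cam,c,tilt):
    im=im.copy();a=np.radians(23.2);u=np.array([np.cos(a),np.sin(a),0]);lat=np.array([-u[1],u[0],0])
    Rt=R.from_rotvec(lat*np.radians(tilt))  # +: head droops
    g=c
    for h,col in ((.045,(255,255,0)),(-.045,(0,255,0))):
        th=np.linspace(0,2*np.pi,60)
        P=np.c_[.027*np.cos(th),.027*np.sin(th),h+0*th]+u*.0535
        P=g+Rt.apply(P)
        for p in proj(cam,P): im[int(round(p[1])),int(round(p[0]))]=col
    return im
s=arm.get_obs();q=R.from_quat(s["eef_rot"]);g=s["eef_pos"]+q.apply([0,0,.0])+np.array([0,0,.0174])
out=[]
for tilt in (0,6):
    out.append(cv2.resize(draw(im,"scene",g,tilt)[270:350,170:250],None,fx=5,fy=5,interpolation=0))
cv2.imwrite("pics/o.png",np.hstack(out))
```

```text
(no output)
```

View pics/o.png

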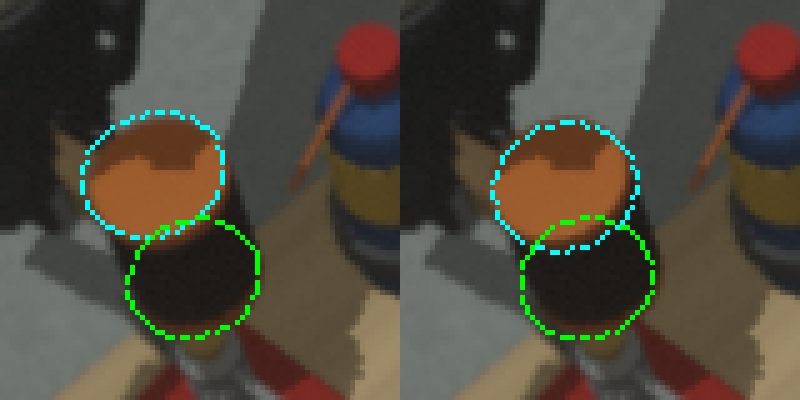

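```bash
python3 -m crank '[[0.2,0,0.5,0,0.1,0.1],[0.2,0,1.1,0,0.1,0.1],[0.2,0,1.3,0,0.1,0.1],[0.2,0,1.3,0,0.1,0.1],[0.2,0,1.3,0,0.1,0.1]]'
python3 - <<'E'
from h import *
print(togo([.5245,-.2639,.119],dn(-66.8)))
im=optics.read_camera("scene");crop("s9.png",im,150,250,110,130,5)
E
```

```text
clock: 9.1
eef_pos: [0.5272, -0.2643, 0.1461]
eef_rot: [0.833, -0.553, 0.002, 0.001]
force: [-0.4, 0.4, -3.5]
opening: 0.0211
[-0.06, 0.1, 1.08, -0.01, -0.04, -0.05]
```

View pics/s9.png

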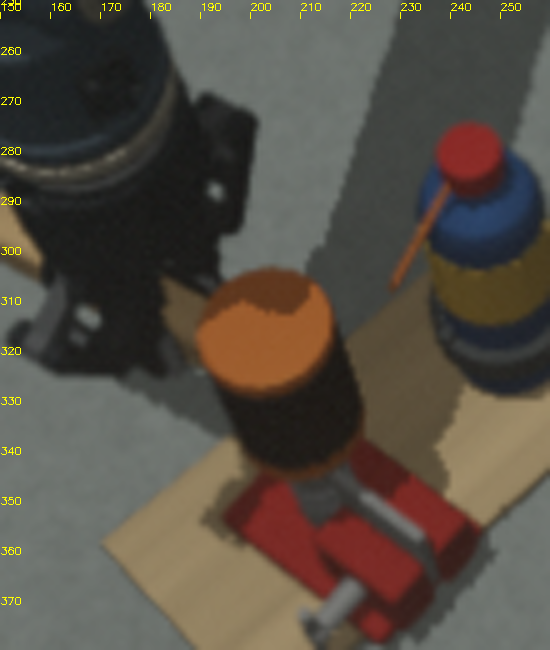

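```bash
python3 -m crank '[[-0.05,0,0.3,0,0,0],[-0.05,0,0.6,0,0,0],[-0.05,0,0.8,0,0,0],[-0.05,0,0.8,0,0,0]]'; python3 -m crank '[[0,0,0.2,0,0,0],[0,0,0.3,0,0,0],[0,0,0.3,0,0,0]]'; python3 -c "
from h import *
print(togo([.5245,-.2639,.119],dn(-66.8)), arm.get_obs()['wrist_torque'])"
```

```text
clock: 9.48
eef_pos: [0.5276, -0.2635, 0.1263]
eef_rot: [0.833, -0.553, 0.003, 0.001]
force: [0.9, 0.4, -2.4]
opening: 0.0214
clock: 9.73
eef_pos: [0.5278, -0.2636, 0.1191]
eef_rot: [0.833, -0.553, 0.003, 0.0]
force: [-1.1, 0.7, 2.4]
opening: 0.021
[-0.04, 0.13, 0.0, -0.03, -0.05, -0.05] [0.25537293 0.16029485 0.02136941]
```

Run:
```python
from h import *
im=optics.read_camera("scene");crop("s10.png",im,150,250,110,130,5)
im=optics.read_camera("wrist");cv2.imwrite("pics/w10.png",im[:,:,::-1])
```

```text
(no output)
```

View pics/s10.png

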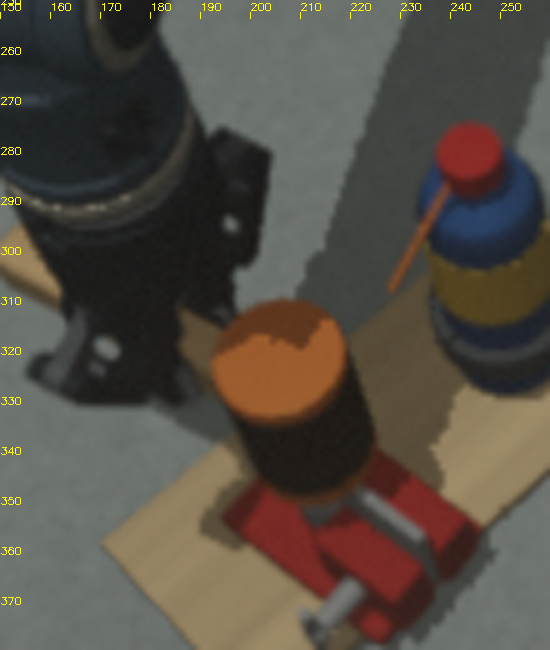

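View pics/w10.png

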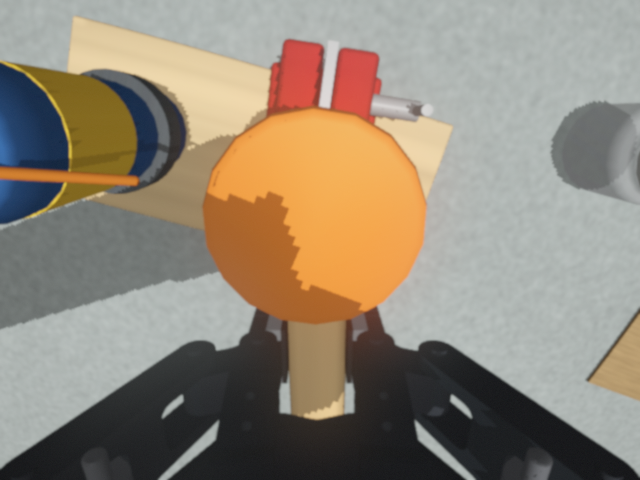

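```bash
python3 -m crank '[[-0.05,0,0.1,0,0,0],[-0.05,0,0.2,0,0,0],[-0.05,0,0.2,0,0,0]]'; python3 -m crank '[[0,0,0.1,0,0,0],[0,0,0.2,0,0,0],[0,0,0.2,0,0,0]]'
```

```text
clock: 10.08
eef_pos: [0.5263, -0.2642, 0.1163]
eef_rot: [0.833, -0.553, 0.003, 0.0]
force: [-7.9, 1.3, 16.3]
opening: 0.0208
clock: 10.33
eef_pos: [0.5248, -0.2653, 0.1137]
eef_rot: [0.833, -0.554, 0.002, 0.0]
force: [-9.6, 2.3, 20.3]
opening: 0.0211
```

Run:
```python
from h import *
im=optics.read_camera("scene");crop("s11.png",im,170,280,80,90,7)
im=optics.read_camera("wrist");cv2.imwrite("pics/w11.png",im[:,:,::-1])
```

```text
(no output)
```

View pics/s11.png

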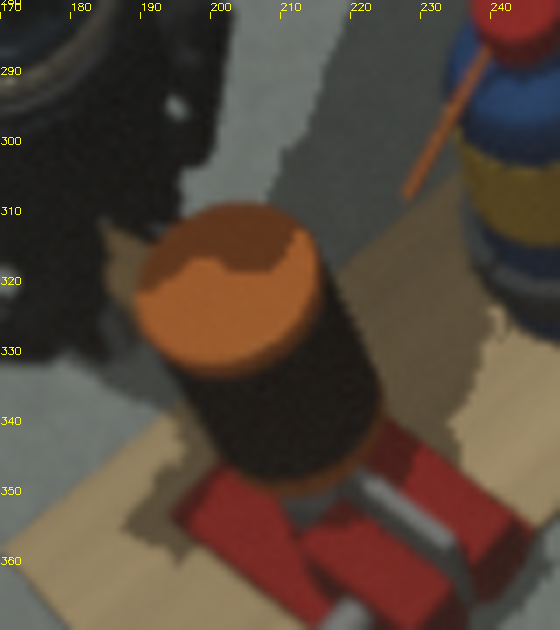

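View pics/w11.png

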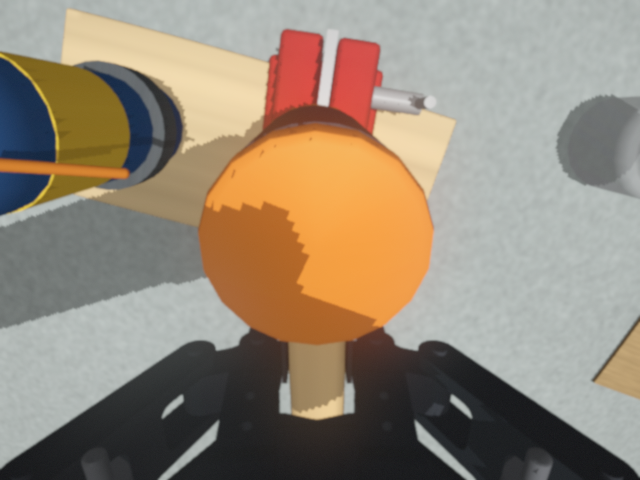

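```bash
python3 -m crank '[[0,0,-0.8,0,0,0],[0,0,-2.0,0,0,0],[0,0,-3.2,0,0,0],[0,0.0,-3.6,0,0,0],[0,0,-3.6,0,0,0]]'
python3 - <<'E'
from h import *
im=optics.read_camera("scene");crop("s12.png",im,160,270,90,100,6)
im=optics.read_camera("wrist");cv2.imwrite("pics/w12.png",im[:,:,::-1])
E
```

```text
clock: 10.85
eef_pos: [0.5256, -0.2659, 0.2057]
eef_rot: [0.833, -0.553, 0.005, -0.0]
force: [-0.4, -0.1, -3.3]
opening: 0.0214
```

View pics/s12.png

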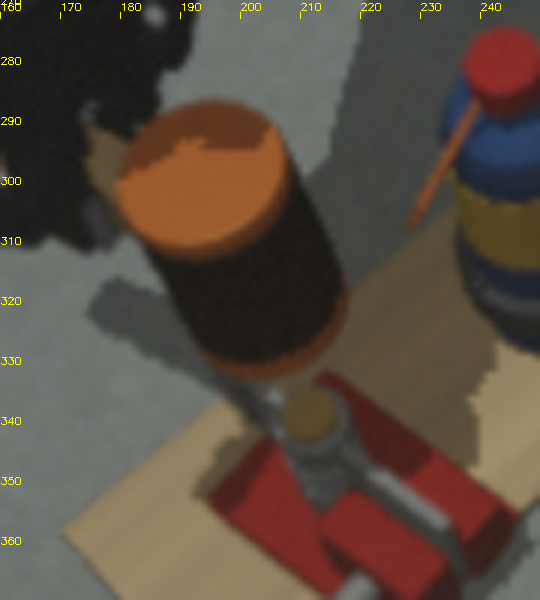

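View pics/w12.png

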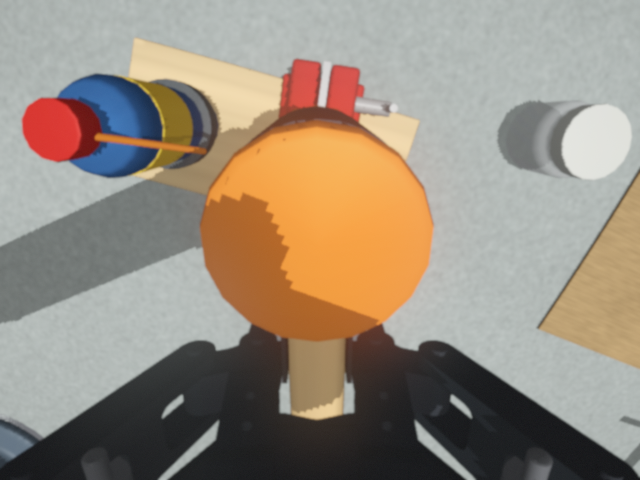

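Run:
```python
from h import *
for z in (.107,.1025,.099,.095,.091): print(z,proj("scene",[.5737,-.2428,z]))
```

```text
0.107 [[210.14782713 334.94968843]]
0.1025 [[210.50964757 335.83957071]]
0.099 [[210.78934677 336.52732787]]
0.095 [[211.10718004 337.30869337]]
0.091 [[211.42308535 338.08515034]]
```

Run:
```python
from h import *
a=cv2.imread("pics/scene0.png");im=optics.read_camera("scene");cv2.imwrite("pics/scene13.png",im[:,:,::-1])
b=im[:,:,::-1]
o=[cv2.resize(x[318:366,190:230],None,fx=10,fy=10,interpolation=cv2.INTER_CUBIC) for x in (a,b)]
o[1]=np.clip(o[1]*1.8,0,255).astype(np.uint8)
o=np.hstack(o)
for i in range(0,48,5): cv2.line(o,(0,i*10),(8,i*10),(0,255,255),1);cv2.line(o,(400,i*10),(408,i*10),(0,255,255),1)
cv2.imwrite("pics/cmp.png",o)
```

```text
(no output)
```

View pics/cmp.png

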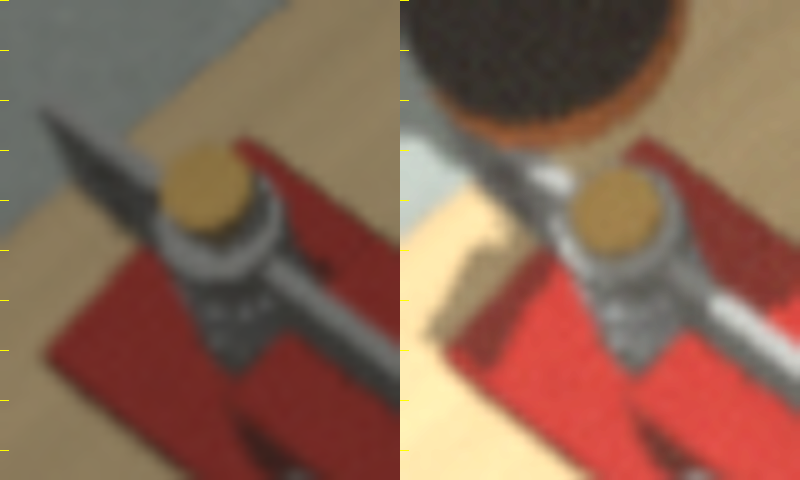

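Run:
```python
from h import *
s=arm.get_obs();q=R.from_quat(s["eef_rot"]);p=s["eef_pos"];c=optics.get_calibration("wrist")
th=np.linspace(0,2*np.pi,90)
for zg in (-.0174,-.022):
  for tilt in (-2,0,2,4,6,8,10,12):
    P=np.c_[.027*np.cos(th),.027*np.sin(th)-.054,0*th-.045]
    P=R.from_rotvec([np.radians(-tilt),0,0]).apply(P)+[0,0,zg]
    U=proj("wrist",q.apply(P)+p,c)
    print(zg,tilt,U.min(0).round(),U.max(0).round())
```

```text
-0.0174 -2 [194. 115.] [430. 337.]
-0.0174 0 [196. 107.] [429. 330.]
-0.0174 2 [198. 100.] [427. 323.]
-0.0174 4 [201.  94.] [425. 316.]
-0.0174 6 [203.  89.] [423. 308.]
-0.0174 8 [205.  84.] [421. 301.]
-0.0174 10 [207.  81.] [419. 294.]
-0.0174 12 [209.  78.] [417. 288.]
-0.022 -2 [188. 114.] [437. 348.]
-0.022 0 [190. 106.] [435. 340.]
-0.022 2 [192.  99.] [433. 333.]
-0.022 4 [194.  92.] [431. 325.]
-0.022 6 [197.  87.] [428. 318.]
-0.022 8 [199.  83.] [426. 310.]
-0.022 10 [201.  79.] [424. 303.]
-0.022 12 [203.  76.] [422. 296.]
```

```bash
python3 -c "
from h import *
print(togo([.525,-.2639,.130],dn(-66.8)))"; python3 -m crank '[[0,0,0.8,-0.7,0,0],[0,0,2,-0.7,0,0],[0,0,2.8,-0.7,0,0],[0,0,3.0,-0.7,0,0],[0,0,3.0,-0.7,0,0]]';python3 -c "
from h import *
print(togo([.525,-.2639,.1225]))
im=optics.read_camera('scene');crop('s14.png',im,160,280,90,90,6)"
```

```text
[0.02, -0.06, 2.86, 0.0, -0.01, -0.07]
clock: 11.42
eef_pos: [0.5214, -0.263, 0.1235]
eef_rot: [0.832, -0.553, -0.023, 0.032]
force: [-0.5, 0.8, -2.6]
opening: 0.0214
[0.09, -0.12, 0.03, 0.0, 0.0, 0.0]
```

View pics/s14.png

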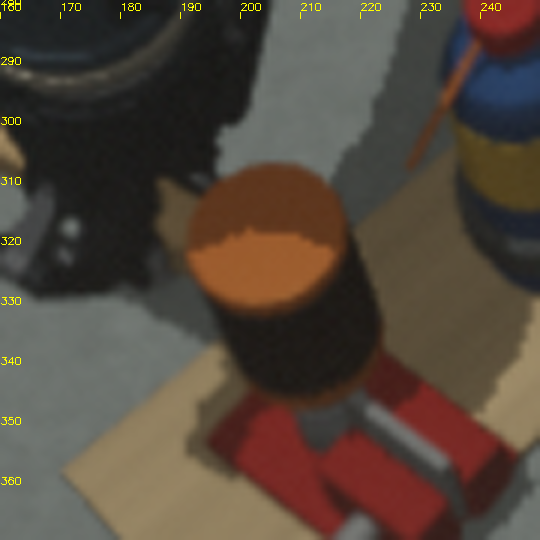

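```bash
python3 -m crank '[[0.05,-0.1,0.08,0,0,0],[0.05,-0.1,0.1,0,0,0],[0.05,-0.1,0.1,0,0,0]]'; python3 -m crank '[[0.0,0,0.08,0,0,0],[0,0,0.1,0,0,0],[0,0,0.1,0,0,0]]';python3 -m crank '[[0.0,0,0.08,0,0,0],[0,0,0.1,0,0,0],[0,0,0.1,0,0,0]]'
```

```text
clock: 11.72
eef_pos: [0.5257, -0.2646, 0.1235]
eef_rot: [0.832, -0.553, -0.02, 0.031]
force: [-0.1, -0.0, -2.9]
opening: 0.0211
clock: 11.97
eef_pos: [0.5256, -0.2647, 0.1213]
eef_rot: [0.832, -0.553, -0.02, 0.031]
force: [-0.0, -0.5, -3.2]
opening: 0.0208
clock: 12.22
eef_pos: [0.5253, -0.2647, 0.1186]
eef_rot: [0.832, -0.553, -0.02, 0.031]
force: [0.2, 0.9, -2.9]
opening: 0.0213
```

```bash
python3 -m crank '[[0.0,0,0.08,0,0,0],[0,0,0.1,0,0,0],[0,0,0.1,0,0,0]]'; python3 -m crank '[[0.0,0,0.08,0,0,0],[0,0,0.1,0,0,0],[0,0,0.1,0,0,0]]';python3 -m crank '[[0.0,0,0.08,0,0,0],[0,0,0.1,0,0,0],[0,0,0.1,0,0,0]]'
```

```text
clock: 12.47
eef_pos: [0.5253, -0.2651, 0.1178]
eef_rot: [0.832, -0.553, -0.02, 0.03]
force: [-3.4, 2.3, 7.8]
opening: 0.0209
clock: 12.72
eef_pos: [0.5252, -0.2653, 0.1175]
eef_rot: [0.832, -0.553, -0.02, 0.029]
force: [-5.3, 3.1, 12.4]
opening: 0.0213
clock: 12.97
eef_pos: [0.5252, -0.2653, 0.1174]
eef_rot: [0.832, -0.553, -0.02, 0.028]
force: [-6.1, 3.2, 13.2]
opening: 0.021
```

```bash
python3 -m crank '[[0.0,0,0.1,0,0,0],[0,0,0.16,0,0,0],[0,0,0.16,0,0,0]]'; python3 -m crank '[[0,0,-0.8,0,0,0],[0,0,-2.2,0,0,0],[0,0,-3.6,0,0,0],[0,0.0,-5,0,0,0],[0,0,-5.4,0,0,0],[0,0,-5.4,0,0,0]]'
python3 - <<'E'
from h import *
im=optics.read_camera("scene");crop("s15.png",im,180,280,70,90,6)
im=optics.read_camera("wrist");cv2.imwrite("pics/w15.png",im[:,:,::-1])
E
```

```text
clock: 13.22
eef_pos: [0.5244, -0.2659, 0.1162]
eef_rot: [0.832, -0.554, -0.021, 0.027]
force: [-6.6, 3.6, 17.0]
opening: 0.0215
clock: 13.72
eef_pos: [0.5348, -0.264, 0.2538]
eef_rot: [0.832, -0.554, -0.018, 0.026]
force: [0.4, 0.0, -3.6]
opening: 0.0209
```

View pics/s15.png

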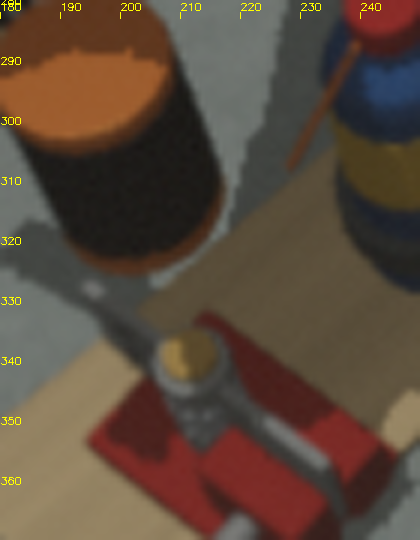

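View pics/w15.png

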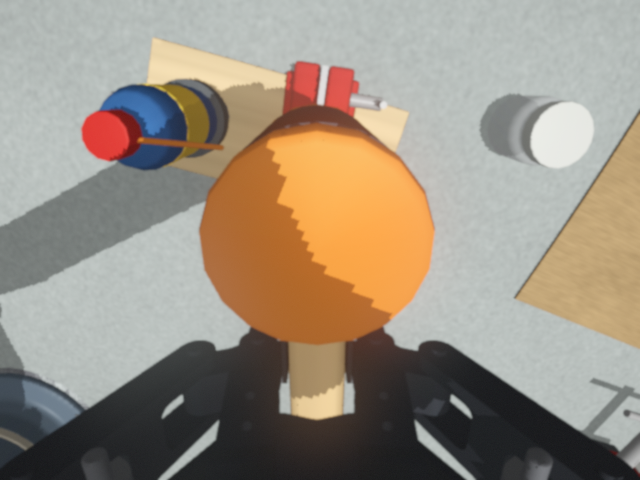

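Run:
```python
from h import *
q0=dn(-66.8)
Rt=q0*R.from_rotvec([np.radians(-4.5),0,0])
print(togo([.487,.158,.262],Rt))
```

```text
[-16.21, -4.78, -0.73, -0.09, 0.07, -0.07]
```

```bash
python3 -m crank '[[-1.2,-0.3,-0.4,-0.1,0.1,-0.1],[-2.6,-0.8,-0.6,-0.1,0.1,-0.1],[-4.0,-1.2,-0.7,-0.1,0.1,-0.1],[-5.4,-1.6,-0.7,-0.1,0.1,-0.1],[-6.9,-2.1,-0.7,-0.1,0.1,-0.1],[-8.4,-2.5,-0.7,-0.1,0.1,-0.1],[-9.9,-2.9,-0.7,-0.1,0.1,-0.1],[-11.4,-3.4,-0.7,-0.1,0.1,-0.1],[-12.8,-3.8,-0.7,-0.1,0.1,-0.1],[-14.2,-4.2,-0.7,-0.1,0.1,-0.1],[-15.4,-4.5,-0.7,-0.1,0.1,-0.1],[-16.2,-4.8,-0.7,-0.1,0.1,-0.1]]'; python3 -m crank '[[0,0,0,0,0,0],[0,0,0,0,0,0]]'
python3 - <<'E'
from h import *
Rt=dn(-66.8)*R.from_rotvec([np.radians(-4.5),0,0])
print(togo([.487,.158,.06],Rt))
for n in ("scene","wrist"):
  im=optics.read_camera(n); cv2.imwrite(f"pics/{n}16.png",im[:,:,::-1])
E
```

```text
clock: 14.82
eef_pos: [0.4845, 0.1617, 0.2583]
eef_rot: [0.836, -0.547, -0.023, 0.036]
force: [-0.6, -0.8, -3.3]
opening: 0.0208
clock: 14.98
eef_pos: [0.482, 0.1634, 0.2553]
eef_rot: [0.837, -0.545, -0.024, 0.039]
force: [0.2, -0.2, -3.2]
opening: 0.0209
[0.26, -0.81, 7.77, 0.13, -0.03, 0.11]
```

View pics/scene16.png

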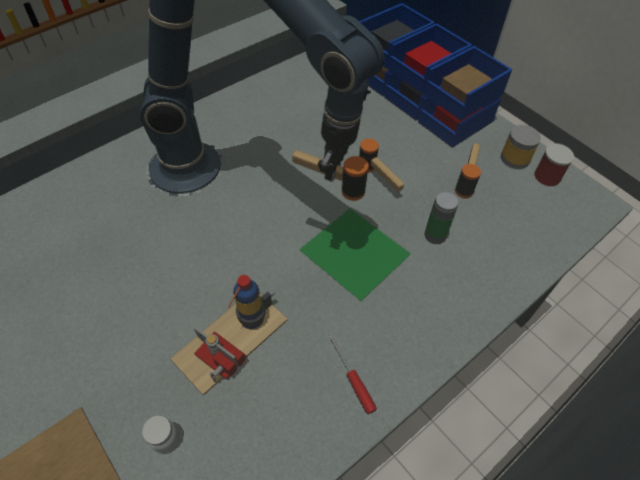

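```bash
python3 -m crank '[[0.1,-0.2,1.0,0.1,0,0.1],[0.2,-0.5,2.4,0.1,0,0.1],[0.2,-0.8,3.8,0.1,0,0.1],[0.2,-0.8,5.0,0.1,0,0.1],[0.2,-0.8,6.2,0.1,0,0.1],[0.2,-0.8,7.2,0.1,0,0.1],[0.2,-0.8,7.6,0.1,0,0.1],[0.2,-0.8,7.6,0.1,0,0.1]]'; python3 -m crank '[[0,0,0,0,0,0]]';python3 - <<'E'
from h import *
Rt=dn(-66.8)*R.from_rotvec([np.radians(-4.5),0,0])
print(togo([.487,.158,.033],Rt))
im=optics.read_camera("scene");crop("s17.png",im,280,180,140,110,5)
E
```

```text
clock: 15.75
eef_pos: [0.4868, 0.154, 0.0637]
eef_rot: [0.832, -0.553, -0.021, 0.037]
force: [-0.3, -0.3, -3.1]
opening: 0.0209
clock: 15.83
eef_pos: [0.488, 0.1533, 0.0644]
eef_rot: [0.832, -0.554, -0.021, 0.036]
force: [0.6, 0.2, -2.5]
opening: 0.0213
[-0.2, -0.14, 1.25, 0.04, -0.05, -0.08]
```

View pics/s17.png

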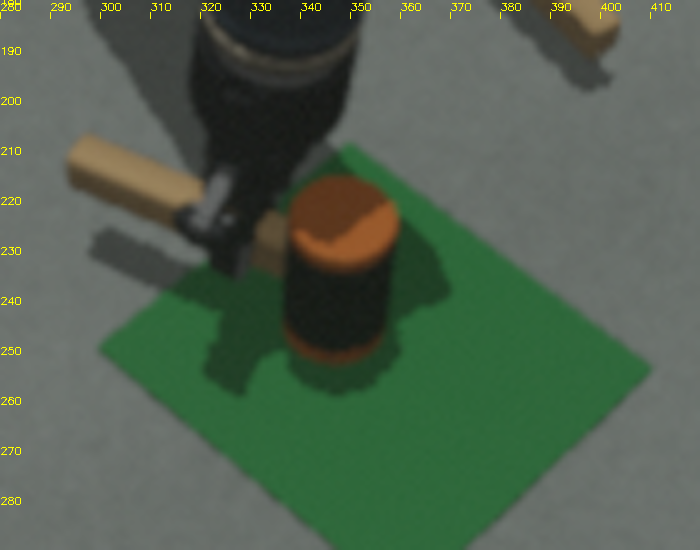

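```bash
python3 -m crank '[[0,0,0.5,0,0,0],[0,0,0.9,0,0,0],[0,0,1.1,0,0,0],[0,0,1.1,0,0,0]]'; python3 -m crank '[[0,0,0.05,0,0,0],[0,0,0.1,0,0,0],[0,0,0.1,0,0,0]]'
```

```text
clock: 16.22
eef_pos: [0.4848, 0.1519, 0.0361]
eef_rot: [0.832, -0.554, -0.021, 0.037]
force: [0.1, -0.4, -4.0]
opening: 0.0211
clock: 16.47
eef_pos: [0.4846, 0.1519, 0.0336]
eef_rot: [0.832, -0.554, -0.021, 0.037]
force: [0.8, -0.4, -3.8]
opening: 0.0212
```

```bash
python3 -m crank '[[0,0,0.05,0,0,0],[0,0,0.08,0,0,0],[0,0,0.08,0,0,0]]'; python3 -m crank '[[0,0,0.03,0,0,0],[0,0,0.06,0,0,0],[0,0,0.06,0,0,0]]'
```

```text
clock: 16.72
eef_pos: [0.4844, 0.1518, 0.0316]
eef_rot: [0.832, -0.553, -0.021, 0.037]
force: [1.0, -0.3, -3.5]
opening: 0.0212
clock: 16.97
eef_pos: [0.4845, 0.1518, 0.0309]
eef_rot: [0.832, -0.554, -0.022, 0.037]
force: [-2.9, -0.4, 4.3]
opening: 0.021
```

```bash
python3 -m crank '[[0,0,0,0,0,0],[0,0,0,0,0,0],[0,0,0,0,0,0],[0,0,0,0,0,0],[0,0,0,0,0,0]]' 0.7
python3 - <<'E'
from h import *
im=optics.read_camera("scene");crop("s18.png",im,280,180,140,110,5)
im=optics.read_camera("wrist");cv2.imwrite("pics/w18.png",im[:,:,::-1])
E
```

```text
clock: 17.38
eef_pos: [0.4847, 0.1518, 0.0309]
eef_rot: [0.832, -0.554, -0.021, 0.037]
force: [-0.0, 0.4, -0.0]
opening: 0.0599
```

View pics/s18.png

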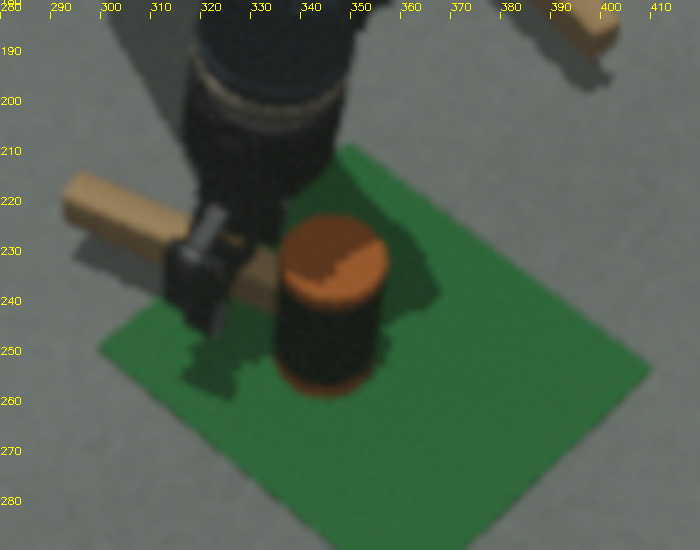

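View pics/w18.png

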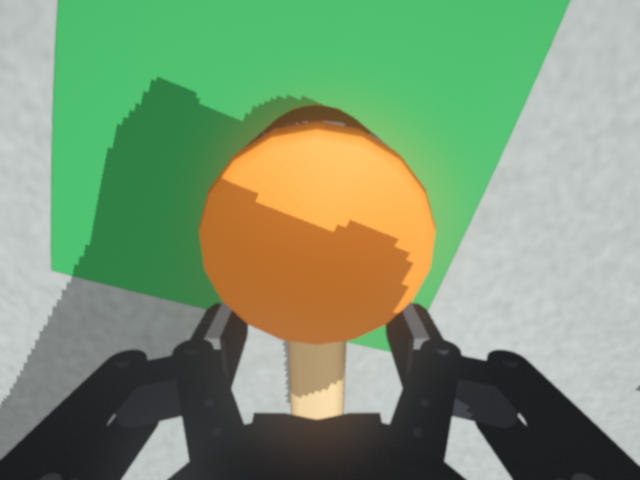

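```bash
python3 -m crank '[[0,0.1,-0.3,0,0,0],[0,0.2,-1,0,0,0],[0,0.4,-2,0,0,0],[0,0.6,-3.2,0,0,0],[0,0.8,-4.6,0,0,0],[0,0.8,-6,0,0,0],[0,0.8,-7.4,0,0,0],[0,0.8,-8,0,0,0],[0,0.8,-8,0,0,0]]'
python3 - <<'E'
from h import *
for n in ("scene","top","wrist"):
  im=optics.read_camera(n); cv2.imwrite(f"pics/{n}19.png",im[:,:,::-1])
E
```

```text
clock: 18.23
eef_pos: [0.4839, 0.1519, 0.2361]
eef_rot: [0.832, -0.554, -0.02, 0.033]
force: [0.1, -0.0, 0.5]
opening: 0.0598
```

View pics/scene19.png

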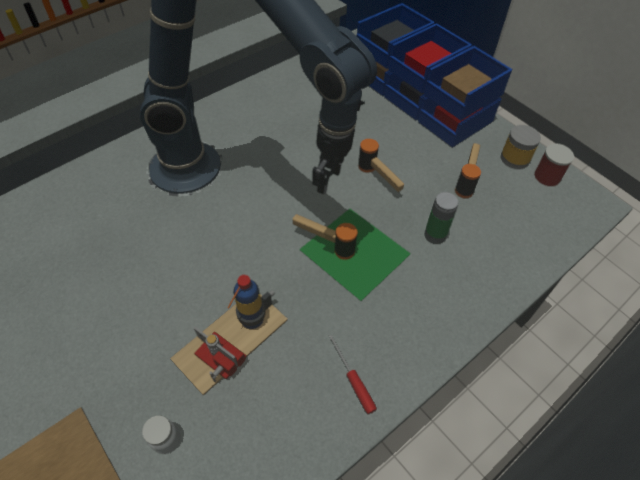

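View pics/wrist19.png

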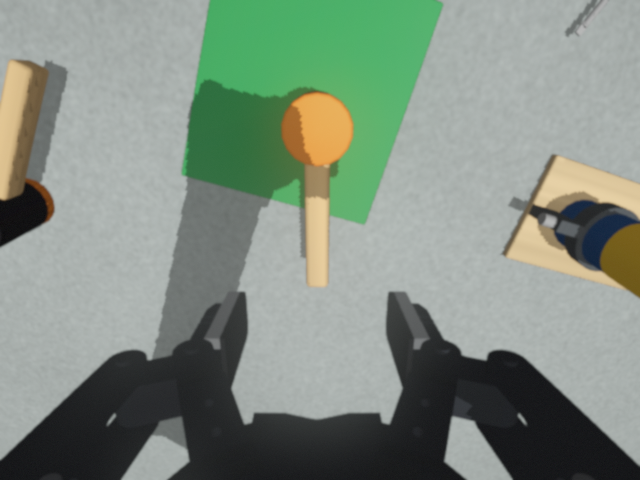

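Run:
```python
from h import *
a=cv2.imread("pics/scene0.png");b=cv2.imread("pics/scene19.png")
o=np.hstack([cv2.resize(x[318:366,190:230],None,fx=10,fy=10,interpolation=cv2.INTER_CUBIC) for x in (a,b)])
cv2.imwrite("pics/cmp2.png",o)
a=cv2.imread("pics/top0.png");b=cv2.imread("pics/top19.png")
o=np.hstack([cv2.resize(x[205:255,400:440],None,fx=10,fy=10,interpolation=cv2.INTER_CUBIC) for x in (a,b)])
cv2.imwrite("pics/cmp3.png",o)
def br(f,box):
    im=cv2.imread(f);h=cv2.cvtColor(im,cv2.COLOR_BGR2HSV).astype(int);u0,v0,u1,v1=box
    h=h[v0:v1,u0:u1];m=(h[...,0]>15)&(h[...,0]<32)&(h[...,1]>110)
    v,u=np.nonzero(m);return u.mean()+u0,v.mean()+v0,m.sum()
for k in ("0","19"):
    s=br(f"pics/scene{k}.png",(200,325,222,350));t=br(f"pics/top{k}.png",(420,220,437,238));print(s,t,tri([("top",t[:2]),("scene",s[:2])]))
```

```text
(np.float64(210.18965517241378), np.float64(336.41379310344826), np.int64(58)) (np.float64(428.93548387096774), np.float64(228.93548387096774), np.int64(31)) (array([ 0.57416904, -0.24466547,  0.10285587]), [np.float64(0.0007000691319868334), np.float64(0.0007000691319869304)])
(np.float64(211.28846153846155), np.float64(338.5769230769231), np.int64(52)) (np.float64(427.0), np.float64(229.64705882352942), np.int64(17)) (array([ 0.5733843 , -0.24350613,  0.08886299]), [np.float64(0.00011034921255950468), np.float64(0.00011034921255942099)])
```

View pics/cmp2.png

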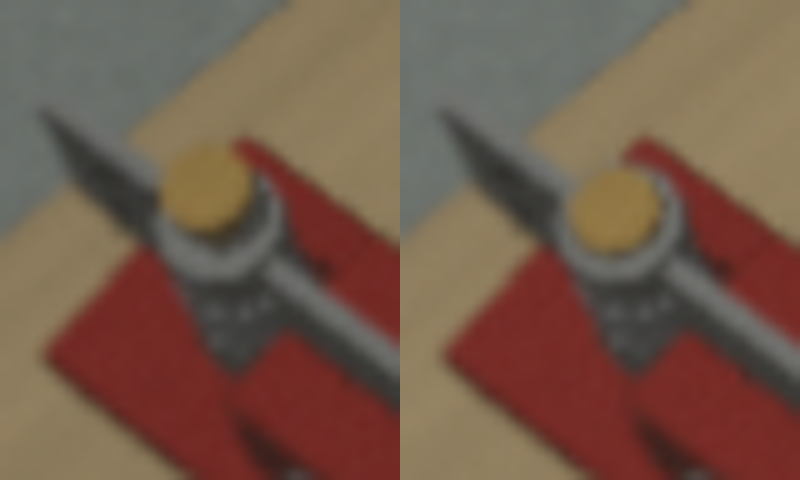

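View pics/cmp3.png

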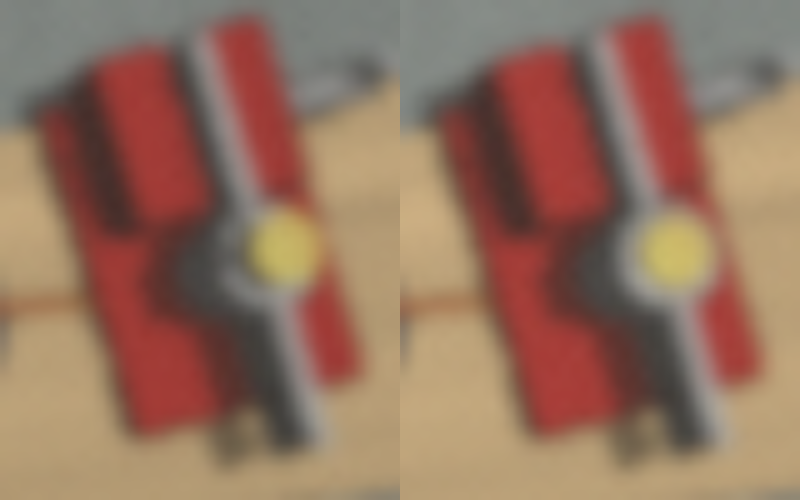

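```bash
python3 -c "
from plant import arm
print(arm.job_done(), arm.get_obs()['clock'])"
```

```text
the job is handed in; nothing more can be done
the job is handed in; nothing more can be done
```

The job is done and handed in at about 18.4 s of the 61 s allowed; no verdict was given.

- **Oil:** I pressed the spray cap to its stop with the shut fingers. It stayed at 0.184 m while the push rose to about 43 N. That is above 40 N, but only the fingertips touched, not the gripper's body. The next picture showed the cap back up.
- **Pin:** I picked up the rightmost mallet, the one on the mat, and pushed the pin down with its face in two presses. In the second, about 17–20 N on the pin moved the tool only 1–2 mm, part of it the mallet giving in the grip. Triangulation puts the pin top at 0.089 m (0.103 m at the start), against 0.091 m for home, which is within the camera calibration error. In both pictures the head sits flush in the knuckle ring.
- **Mallet:** In the first press, beyond about 16 N, the mallet turned about 4.5° in the grip. I tilted the tool to bring the head level for the second press and for setting it down. The last pictures show it standing on its head on the mat, released and clear of the gripper.
- **Bystanders:** The jar, grey can, screwdriver and the other mallets look unmoved in the last scene picture.

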